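Tighten the loaded bench clamp until its knob clicks

TASK

Two equal clamps with black wing knobs stand on the bench, and only one of them has a block of wood lying under its arm. Turn the wing knob of that clamp clockwise (seen from above) until it clicks over into its next notch, a sixth of a turn on, and let go of it. Leave the knob of the empty clamp where it is, and do not shove the wood block about.

Things in the scene. Friction and masses are not known exactly. Their poses are not given: they have to be found in the camera images.
- work_knob_grip (a point): Grip point of the wing knob on the clamp with the wood block, on its upright axis, 116 mm above the bench; turns with the knob. Wing: black upright bar 58 mm long (point x), 16 thick (point y), 28 tall: top 12 mm above the point, underside 16 below. A 44 mm six-lobed steel collar and a detent housing end 17 mm below the point; the grey arm, 36 wide, 29 mm below. z up. The clamp is fixed.
- work_knob (a joint): Turn of that knob (rad), growing clockwise seen from above. A spring pin holds it in the loose notch at 0, where it starts, or, after the click, in the tight notch at 1.05 (60 degrees). Between them it resists with up to 0.15 N m as far as the crest at 0.52; past that it snaps to 1.05 by itself. Stop at 1.25. At 0 the wing points along the grey arm.
- spare_knob (a joint): The same for the like knob of the equal but empty clamp, 0.2 to 0.4 m away on the bench; it starts near 0 and is to be left alone.
- wood_block: Plain wood offcut, 70 x 110 x 34 mm, lying flat on the base plate (10 mm high) of the one clamp, under its arm, its middle within about 7 mm of that clamp's knob axis. Origin: centre of its underside; long side along its y axis. It stays there.

How it is judged (in metres and radians):
At the end, for the whole second after the job is handed in: The knob of the clamp with the wood block rests in its tight notch (joint 1.05 rad, within 0.17), the knob of the empty clamp is still in its loose notch (below 0.2 rad), and the wood block lies within 15 mm of where it was (value of joint work_knob between 0.88 and 1.22 rad and value of joint spare_knob below 0.2 rad and distance of wood_block from where it was at the start of the episode below 0.015 m); the robot touches nothing.
It fails at once if the knob of the empty clamp is turned by more than 0.3 rad (value of joint spare_knob above 0.3 rad).
It fails at once if the wood block is shoved by more than 25 mm (distance of wood_block from where it was at the start of the episode above 0.025 m).
It also fails if it takes over 38 s, if anything falls off the work surface, if the arm or the gripper's body presses on something with over 40 N, if the wrist force passes 120 N, or if a joint passes its speed limit or range.

ROBOT

A 6-joint arm with a two-finger parallel gripper is mounted at the origin on a cart in front of the work surface, level with it; the furniture and walls round the work are solid. World frame = base frame: x ahead of the robot, y to its left, z up, the work surface at z = 0. Lengths are in mm, angles in degrees, forces in N, time in s.
With the tool pointing down it reaches from about 350 to 850 mm from the base axis. Payload 8.1 kg.
Tool frame: the origin (TCP) lies between the finger pads; the fingertips stand r.nose_length ahead of it and the grasp point (between the pads) lies 3 mm ahead of it (r.nose_length is the distance from the TCP to the fingertips, in mm); x points along the fingers, y is the direction in which the jaws open and shut, and the axes are right-handed (so a half turn about x gives the same grasp; the last joint's range is limited). The gripper opens to 85 mm and grips with 20 to 120 N. Pads are 22 mm wide; open, the fingers measure 114 mm over their backs; the gripper's body (76 mm by 85 mm) begins 54 mm behind the grasp point. The pads swing forward as they close: fully open they stand 13 mm farther back than shut.
Start: joints at [-79.549, 7.471, 85.268, -0, 87.261, -4.893], TCP at [158.787, -578.612, 253.292] pointing down, gripper open.
Joint ranges: [-169.43, 169.43], [-51.17, 129.36], [1.28, 143.12], [-76.62, 256.62], [0, 156.53], [-152.29, 152.29]. Speed limits (degrees/s): [136.94, 136.94, 159.86, 180, 180, 180].

INTERFACE

Orientations are given as [roll, pitch, yaw] about the fixed x, y, z axes, in that order (R = Rz(yaw) Ry(pitch) Rx(roll)).
In Python, from bench import sense, optics, order, r gives the robot as it stands.
- The arm moves only by the tool carry_out, never from a script. Its argument "commands" is one flat list of numbers, 7 for each row, row after row: the shift along the tool's x, y, z in m, then the turn, a rotation vector about the tool's x, y, z in degrees, then the closure, from -1 (fully open) to 1 (shut), so that 0 is half open. A call has 1 to 12 rows; each row is the pose to reach, as a shift and turn from the pose measured when the call began, along the tool's axes at that moment; what a row does not reach only later rows make up. A row lasts 1/8 s, in which the tool goes at most 62.5 mm and 10.7 degrees, less where a joint would pass 70% of its speed; a pose out of reach is approached as far as the arm can. A call with a gripper value outside its range is refused whole. The fingers move at their own pace and stop on an object; "grip_force" is the grip in N (left out, the last holds). Time passes only in rows, so rows that repeat a pose let the fingers close. It gives the time, the measured TCP pose, the force and the opening at its end, in the units of the state.
- sense(): the state, without advancing time (a new reading comes with each control period).
- optics.snapshot(name): name is "scene" or "top" or "wrist"; returns (picture, depth): 480x640x3 uint8, red, green, blue; 480x640 float32, mm along the optical axis (not along the pixel's ray), 0 where there is no reading.
- optics.calibration(name): a dict with "mtx" (3x3 intrinsics, pixels), "k1" (the pictures are not rectified: a ray, as slopes to the right and down, at radius r is drawn at 1 + k1 r^2 times it, then the intrinsics apply), "extrinsics" (4x4, takes a point from camera to world coordinates). Camera axes: x right, y up, looking along -z (the intrinsics and any distortion apply to the point x, -y, -z); pixel columns grow to the right and rows downward; lengths in mm; the calibration is good to about 2 mm. A picture is of the moment at which its call begins: read the wrist's pose just before it. calibration takes no time and is no camera call; for the wrist camera it gives the pose at the moment of the call.
- order.hand_in(): hands the job in, once; it reports no verdict.
The state is a dict: "time": time; "joint_pos": joint angles; "qd": joint speeds; "joint_efforts": joint torques, N m; "tool_pos": TCP position; "tcp_rot": TCP orientation; "ft_force": force on the tool from outside, world axes, zero at the start; "wrist_torque": the same for the moment, N m; "finger_gap": finger opening in mm.
Only numpy, scipy, OpenCV 4.12 (cv2) and the standard library are available. Lean on these libraries where they do the work, as an engineer would, in place of code of your own. Each camera call takes 0.05 s, during which the arm holds its last target. There are 200 camera calls.

## Working session

There is one attempt and no reset: what is moved stays moved. The work goes in short steps, Python scripts to look and compute and a tool call to move; the robot and the scene stay as the last step left them, time stands still between calls to the robot, and variables do not carry over. Pictures are saved under pics/ and viewed, about 8 in all and at most 12, crops included, and the job is handed in when it is done.

Besides the shell and the picture viewer there is one more tool, called by a JSON object that holds its "fn" and its "kwargs". carry_out: Moves the arm, as the interface text tells. Its arguments: {"type":"object","properties":{"commands":{"type":"array","items":{"type":"number"}},"grip_force":{"type":"number"}},"required":["commands"]}

```bash
mkdir -p pics; ls; cat > h.py <<'E'
import numpy as np, cv2
from bench import sense, optics, order, r
def snap(n):
    c=optics.calibration(n); p,d=optics.snapshot(n); return p,d,c
def ray(c,u,v):
    K=np.array(c["mtx"]);k=c["k1"];xd=np.array([(u-K[0,2])/K[0,0],(v-K[1,2])/K[1,1]]);x=xd.copy()
    for _ in range(20): x=xd/(1+k*(x@x))
    T=np.array(c["extrinsics"]);return T[:3,3],T[:3,:3]@np.array([x[0],-x[1],-1])
def onz(c,u,v,z):
    o,d=ray(c,u,v);return o+d*(z-o[2])/d[2]
def at(c,u,v,dep):
    o,d=ray(c,u,v);return o+d*dep
E
python3 - <<'E'
from h import *
for n in("scene","top"):
    p,d,c=snap(n);np.savez(f"pics/{n}0.npz",p=p,d=d);cv2.imwrite(f"pics/{n}0.png",p[:,:,::-1]);print(n,np.round(c["extrinsics"],3).tolist(),np.array(c["mtx"]).tolist(),c["k1"])
print(sense(),r.nose_length)
E
```

```text
pics
scene [[0.729, 0.294, -0.618, -28.929], [-0.685, 0.298, -0.665, -792.65], [-0.011, 0.908, 0.419, 453.793], [0.0, 0.0, 0.0, 1.0]] [[504.71132649728605, 0.0, 321.09711073539233], [0.0, 504.71132649728605, 245.07096178502772], [0.0, 0.0, 1.0]] -0.013874066481098965
top [[0.008, 0.998, -0.066, 431.6], [-1.0, 0.007, -0.009, -224.715], [-0.009, 0.066, 0.998, 963.004], [0.0, 0.0, 0.0, 1.0]] [[466.56076692482486, 0.0, 320.06420880837777], [0.0, 466.56076692482486, 243.31300558035056], [0.0, 0.0, 1.0]] -0.07384281972010297
{'time': 0.1, 'joint_pos': array([-7.95491667e+01,  7.51135557e+00,  8.53240020e+01,  5.79296287e-04,
        8.72623106e+01, -4.89350410e+00]), 'qd': array([-0.06801839, -0.0053435 , -0.11194309,  0.01340701,  0.03921567,
        0.00356865]), 'joint_efforts': array([ 7.61792762e-04, -5.70950782e+01, -5.01942372e+01, -2.98876021e-04,
        8.16009444e-03,  9.36507064e-06]), 'tool_pos': array([ 158.70671352, -578.14359633,  252.33409496]), 'tcp_rot': array([-95.23292084,  89.90233007, 100.11138842]), 'ft_force': array([ 0.13020218,  0.01076835, -0.06527519]), 'wrist_torque': array([-0.03276343, -0.01140807, -0.00816642]), 'finger_gap': 85.93091713333622} 22.0
```

View pics/scene0.png

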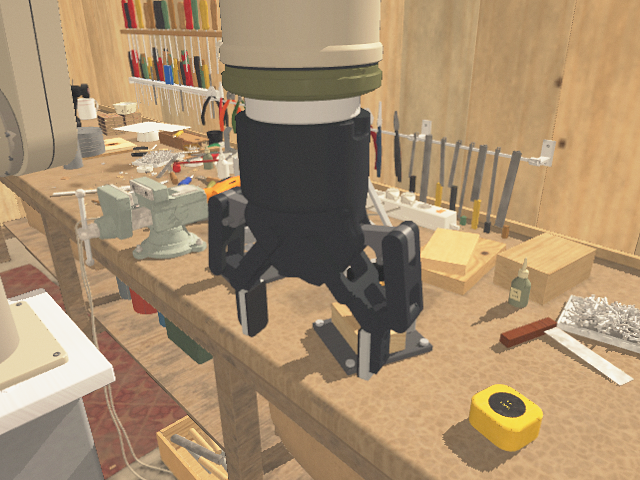

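View pics/top0.png

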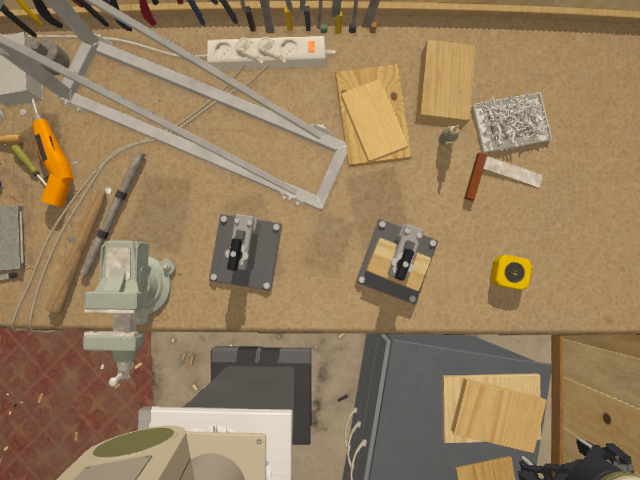

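The top view shows the wood under the right-hand clamp, whose wing is near (403,263). The empty clamp's wing is near (235,253). The scene view is blocked by the gripper. Next I measure the wing from the top view.

```bash
python3 - <<'E'
from h import *
c=optics.calibration("top");f=np.load("pics/top0.npz");p,d=f["p"],f["d"]
for nm,(u0,v0,u1,v1) in dict(work=(375,235,430,290),spare=(212,225,262,285)).items():
    s=p[v0:v1,u0:u1].max(2);m=(s<45).astype(np.uint8)
    n,l,st,ce=cv2.connectedComponentsWithStats(m);i=1+np.argmax(st[1:,4]);vs,us=np.where(l==i)
    P=np.array([at(c,u+u0,v+v0,d[v+v0,u+u0]) for u,v in zip(us,vs)])
    print(nm,st[i],np.percentile(P[:,2],[5,50,90]))
    Q=np.array([onz(c,u+u0,v+v0,128) for u,v in zip(us,vs)])[:,:2]
    top=Q[(P[:,2]>120)&(P[:,2]<136)]
    for A in(Q,top):
        rc=cv2.minAreaRect(A.astype(np.float32));mu=A.mean(0);w,V=np.linalg.eigh(np.cov((A-mu).T));print(len(A),rc,mu,np.degrees(np.arctan2(V[1,1],V[0,1])))
g=[(u,v,np.round(at(c,u,v,d[v,u]))) for u,v in((408,231),(403,262),(240,225),(375,283),(320,195),(345,150),(450,130),(445,90),(513,272))]
for q in g:print(q)
cv2.imwrite("pics/crop.png",cv2.resize(p[210:310,345:450,::-1],None,fx=5.5,fy=5.5,interpolation=cv2.INTER_CUBIC))
E
```

```text
work [ 20  14  19  31 226] [117.10984492 128.24568203 130.01766728]
226 ((451.3020324707031, -366.1513366699219), (19.574060440063477, 55.698524475097656), 69.81365966796875) [ 451.42172192 -367.08179935] 159.82978824439485
208 ((450.72198486328125, -367.72906494140625), (16.212080001831055, 55.698524475097656), 69.81365966796875) [ 451.07265062 -367.6631916 ] 159.7689175405037
spare [ 16  14  14  31 187] [111.22338542 127.09838172 129.65830395]
187 ((465.99273681640625, -65.0135498046875), (19.892520904541016, 55.659549713134766), 71.2152099609375) [460.74188888 -64.30700463] 162.6859636241804
155 ((466.6488037109375, -62.09513854980469), (16.095111846923828, 55.49442672729492), 81.52919006347656) [459.87136464 -62.88590514] 163.4533527431438
(408, 231, array([ 514., -383.,   86.]))
(403, 262, array([ 454., -366.,  129.]))
(240, 225, array([523., -64.,  83.]))
(375, 283, array([ 414., -328.,   11.]))
(320, 195, array([ 592., -215.,   26.]))
(345, 150, array([ 686., -266.,   22.]))
(450, 130, array([ 717., -472.,   64.]))
(445, 90, array([ 801., -464.,   61.]))
(513, 272, array([ 438., -602.,   39.]))
```

View pics/crop.png

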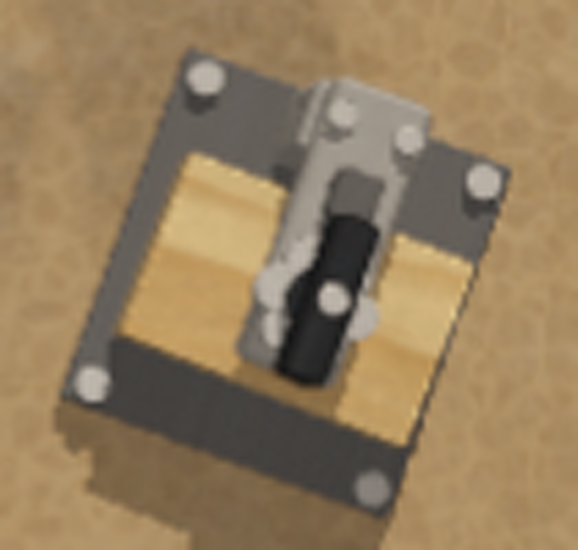

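```bash
cat >> h.py <<'E'
from scipy.spatial.transform import Rotation as Ro
def plan(pos,yaw):
    "shift (m) and rotvec (deg) in tool axes to bring TCP to pos, pointing down, tool y at world yaw (deg)"
    s=sense();R0=Ro.from_euler("xyz",s["tcp_rot"],degrees=True)
    x=np.array([0,0,-1.]);y=np.array([np.cos(np.radians(yaw)),np.sin(np.radians(yaw)),0]);R1=Ro.from_matrix(np.c_[x,y,np.cross(x,y)])
    yw=R0.as_matrix()[:,1];print("yaw now",np.degrees(np.arctan2(yw[1],yw[0])),"pos",s["tool_pos"])
    print("shift",np.round(R0.inv().apply(np.array(pos)-s["tool_pos"])/1000,4),"rot",np.round((R0.inv()*R1).as_rotvec(degrees=True),2))
E
python3 - <<'E'
from h import *
for y in(70,-110): plan([450.9,-367.7,220],y)
print(onz(optics.calibration("top"),405.2,263.7,129))
E
```

```text
yaw now -74.65568317939199 pos [ 158.70671352 -578.14359633  252.33409496]
shift [ 0.0326 -0.1256 -0.3375] rot [-1.4466e+02 -1.3000e-01  3.0000e-02]
yaw now -74.65568317939199 pos [ 158.70671352 -578.14359633  252.33409496]
shift [ 0.0326 -0.1256 -0.3375] rot [3.534e+01 2.000e-02 1.000e-01]
[ 451.14849232 -369.51118936  129.        ]
```

{"fn": "carry_out", "kwargs": {"commands": [0.005, -0.02, -0.055, 6, 0, 0, -1, 0.01, -0.04, -0.11, 12, 0, 0, -1, 0.015, -0.06, -0.165, 18, 0, 0, -1, 0.02, -0.08, -0.22, 24, 0, 0, -1, 0.025, -0.1, -0.275, 30, 0, 0, -1, 0.03, -0.12, -0.32, 34, 0, 0, -1, 0.0326, -0.1256, -0.3375, 35.3, 0, 0, -1, 0.0326, -0.1256, -0.3375, 35.3, 0, 0, -1, 0.0326, -0.1256, -0.3375, 35.3, 0, 0, -1, 0.0326, -0.1256, -0.3375, 35.3, 0, 0, -1, 0.0326, -0.1256, -0.3375, 35.3, 0, 0, -1]}}

```text
time: 1.48
tool_pos: [450.3, -368.4, 220.1]
tcp_rot: [-61.3, 89.9, 98.7]
ft_force: [-0.0, -0.0, -0.9]
finger_gap: 85.6
```

```bash
python3 - <<'E'
from h import *
p,d,c=snap("wrist");np.savez("pics/w1.npz",p=p,d=d);cv2.imwrite("pics/w1.png",p[:,:,::-1])
print(sense()["joint_pos"])
m=((p.max(2)<50)&(d>0)).astype(np.uint8);n,l,st,ce=cv2.connectedComponentsWithStats(m)
for i in range(1,n):
    if st[i,4]<300: continue
    vs,us=np.where(l==i);P=np.array([at(c,u,v,d[v,u]) for u,v in zip(us,vs)])
    A=P[(P[:,2]>123)&(P[:,2]<134)][:,:2];print(st[i],np.percentile(P,[5,50,95],axis=0).round().tolist(),len(A))
    if len(A)>100: print(cv2.minAreaRect(A.astype(np.float32)),A.mean(0))
plan([450.9,-367.7,126],-110.2)
E
```

```text
[-4.43495088e+01  5.71017923e+00  9.06393406e+01  5.46853471e-02
  8.37165969e+01  6.56607189e+01]
[  8 201  64 148 330] [[410.0, -136.0, 2.0], [477.0, -127.0, 3.0], [531.0, -118.0, 5.0]] 0
[307 223  32  74 350] [[427.0, -381.0, 106.0], [441.0, -371.0, 126.0], [456.0, -360.0, 128.0]] 288
((446.019287109375, -368.3090515136719), (13.8643798828125, 41.77051544189453), 69.82408905029297) [ 438.93425663 -369.2639964 ]
[ 440  314  124  166 3650] [[428.0, -415.0, 215.0], [440.0, -410.0, 237.0], [452.0, -405.0, 277.0]] 0
[ 134  323   60   99 2462] [[456.0, -332.0, 218.0], [466.0, -328.0, 236.0], [474.0, -325.0, 249.0]] 0
[ 581  403   59   77 1904] [[428.0, -431.0, 258.0], [437.0, -429.0, 267.0], [441.0, -427.0, 275.0]] 0
[   0  404   62   76 2505] [[469.0, -315.0, 258.0], [478.0, -312.0, 266.0], [482.0, -308.0, 273.0]] 0
[ 72 408  40  72 599] [[471.0, -340.0, 262.0], [476.0, -333.0, 275.0], [480.0, -321.0, 282.0]] 0
yaw now -110.01626949511227 pos [ 450.42718594 -368.25970348  220.14439353]
shift [ 0.0941 -0.0006 -0.0003] rot [0.18 0.04 0.08]
```

View pics/w1.png

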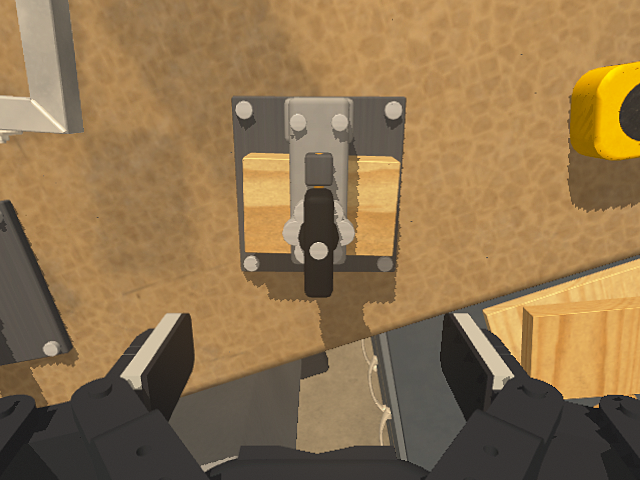

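The wrist view shows the wood clamp's wing upright at (318,243), centred between the pads at about 190 and 445. I'll descend and grip it.

{"fn": "carry_out", "kwargs": {"commands": [0.03, 0, 0, 0, 0, 0, -1, 0.06, 0, 0, 0, 0, 0, -1, 0.085, -0.0005, 0, 0, 0, 0, -1, 0.094, -0.0005, 0, 0, 0, 0, -1, 0.094, -0.0005, 0, 0, 0, 0, -1, 0.094, -0.0005, 0, 0, 0, 0, -1]}}

```text
time: 2.28
tool_pos: [451.2, -368.4, 127.7]
tcp_rot: [-163.0, 89.9, -3.0]
ft_force: [-0.8, 0.2, 0.4]
finger_gap: 85.4
```

{"fn": "carry_out", "kwargs": {"commands": [0, 0, 0, 0, 0, 0, 0.2, 0, 0, 0, 0, 0, 0, 1, 0, 0, 0, 0, 0, 0, 1, 0, 0, 0, 0, 0, 0, 1, 0, 0, 0, 0, 0, 0, 1, 0, 0, 0, 0, 0, 0, 1, 0, 0, 0, 0, 0, 0, 1, 0, 0, 0, 0, 0, 0, 1], "grip_force": 40}}

```text
time: 3.28
tool_pos: [451.1, -369.3, 129.1]
tcp_rot: [152.9, 89.9, -47.1]
ft_force: [-4.7, 0.3, 8.1]
finger_gap: 14.8
```

```bash
python3 - <<'E'
from h import *
p,d,c=snap("wrist");cv2.imwrite("pics/w2.png",p[:,:,::-1])
print(sense());plan([450.9,-367.7,126],-110.2)
E
```

```text
{'time': 3.325, 'joint_pos': array([-4.43378686e+01,  9.99930845e+00,  9.57764750e+01, -7.56479802e-03,
        7.40814333e+01,  6.57032656e+01]), 'qd': array([ 0.03782705, -0.03780526, -0.04545448,  0.07019757,  0.00847671,
       -0.08175357]), 'joint_efforts': array([ 1.87812097e+00, -5.20269513e+01, -4.44286752e+01,  1.07635740e+00,
       -9.98983048e-01, -2.93201348e-02]), 'tool_pos': array([ 451.12382312, -369.29136492,  129.05985697]), 'tcp_rot': array([152.78454183,  89.8570314 , -47.25452663]), 'ft_force': array([-4.01388781, -0.07618075,  7.14841969]), 'wrist_torque': array([-0.00375777,  0.64839929, -0.00143476]), 'finger_gap': 14.856112315577782}
yaw now -110.03914100939521 pos [ 451.12382312 -369.29136492  129.05985697]
shift [ 0.0031 -0.0014  0.0008] rot [ 0.16 -0.13 -0.07]
```

View pics/w2.png

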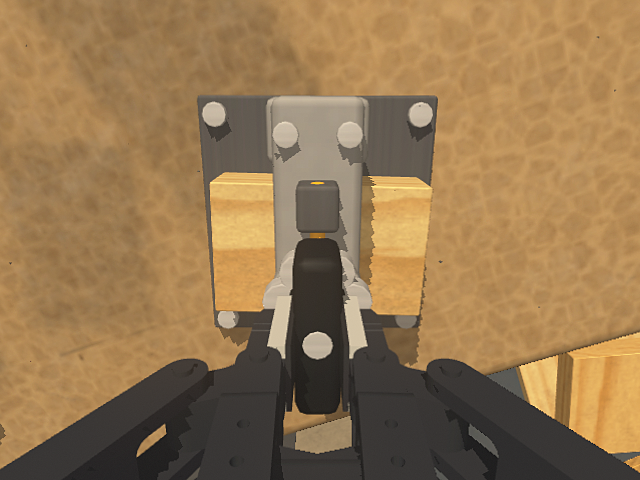

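The wing is gripped between the pads (gap 14.8 mm), with a slight upward push of about 8 N. I'll ease up 2 mm while turning clockwise.

{"fn": "carry_out", "kwargs": {"commands": [-0.002, 0, 0, 0, 0, 0, 1, -0.002, 0, 0, 8, 0, 0, 1, -0.002, 0, 0, 16, 0, 0, 1, -0.002, 0, 0, 24, 0, 0, 1, -0.002, 0, 0, 32, 0, 0, 1, -0.002, 0, 0, 40, 0, 0, 1, -0.002, 0, 0, 48, 0, 0, 1, -0.002, 0, 0, 55, 0, 0, 1, -0.002, 0, 0, 60, 0, 0, 1, -0.002, 0, 0, 60, 0, 0, 1, -0.002, 0, 0, 60, 0, 0, 1]}}

```text
time: 4.7
tool_pos: [451.9, -368.4, 129.3]
tcp_rot: [-105.6, 89.8, -5.6]
ft_force: [9.5, -2.3, -13.5]
finger_gap: 15.1
```

```bash
python3 - <<'E'
from h import *
p,d,c=snap("wrist");cv2.imwrite("pics/w3.png",p[:,:,::-1])
s=sense();print(s["joint_pos"],s["ft_force"],s["wrist_torque"],s["finger_gap"]);plan([451,-369,230],-170)
E
```

```text
[-4.42810985e+01  9.98827616e+00  9.57542304e+01  1.07424568e-01
  7.41213390e+01  1.25704300e+02] [  9.45247685  -1.54441526 -13.12649995] [-0.39729203 -1.64362042  0.01991742] 15.234665297463492
yaw now -170.01459563837582 pos [ 451.96025989 -368.37899653  129.37226106]
shift [-0.1006  0.0008 -0.0005] rot [-0.01 -0.05  0.16]
```

View pics/w3.png

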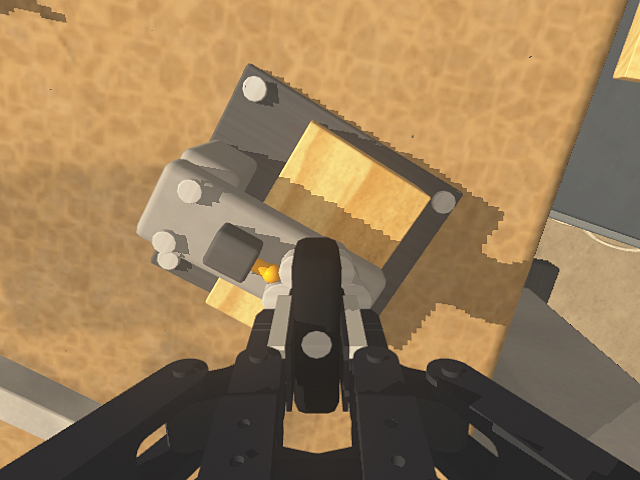

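The wing has turned 60° to the grey arm and is still between the pads. I'll open and rise.

{"fn": "carry_out", "kwargs": {"commands": [0, 0, 0, 0, 0, 0, 0.5, 0, 0, 0, 0, 0, 0, -1, 0, 0, 0, 0, 0, 0, -1, 0, 0, 0, 0, 0, 0, -1, 0, 0, 0, 0, 0, 0, -1, 0, 0, 0, 0, 0, 0, -1, 0, 0, 0, 0, 0, 0, -1, -0.02, 0, 0, 0, 0, 0, -1, -0.06, 0, 0, 0, 0, 0, -1, -0.1, 0, 0, 0, 0, 0, -1, -0.1, 0, 0, 0, 0, 0, -1, -0.1, 0, 0, 0, 0, 0, -1]}}

```text
time: 6.25
tool_pos: [451.8, -368.5, 230.2]
tcp_rot: [-116.4, 89.8, -16.4]
ft_force: [0.2, 0.6, -0.8]
finger_gap: 85.8
```

```bash
python3 - <<'E'
from h import *
p,d,c=snap("wrist");cv2.imwrite("pics/w4.png",p[:,:,::-1])
s=sense();print(s["tool_pos"],s["ft_force"],s["finger_gap"])
def wing(p,d,c,box):
    m=np.zeros(p.shape[:2],np.uint8);u0,v0,u1,v1=box;m[v0:v1,u0:u1]=(p[v0:v1,u0:u1].max(2)<60);n,l,st,ce=cv2.connectedComponentsWithStats(m);i=1+np.argmax(st[1:,4])
    vs,us=np.where(l==i);A=np.array([onz(c,u,v,128)[:2] for u,v in zip(us,vs)],np.float32);print(len(A),cv2.minAreaRect(A))
wing(p,d,c,(250,160,390,310))
E
```

```text
[ 451.41302415 -368.08914958  229.10800012] [-0.33014541 -0.13129561 -0.39737722] 85.52575523703713
2032 ((453.1564636230469, -372.7272033691406), (20.89555549621582, 59.96570587158203), 5.641754627227783)
```

View pics/w4.png

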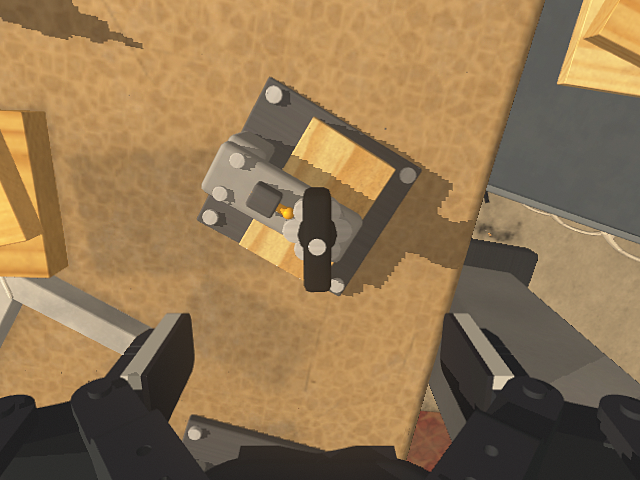

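The wing stands upright in the image at (317,240), so it is 60° from its start. The fingers are clear and the wood is in place. Handing in.

```bash
python3 -c "
from h import *
print(sense()['ft_force'],order.hand_in())"
```

```text
the job is handed in; nothing more can be done
[-0.33014541 -0.13129561 -0.39737722] None
```

The wing knob of the clamp with the wood block is turned 60° clockwise into its tight notch and released, and the job is handed in. I gripped the wing, turned it, let go and raised the open gripper about 100 mm clear, finishing at about 6.3 s.

- **Knob angle:** the last wrist picture shows the wing still straight along the jaw direction, 60° from where it started. A rough contour fit, affected by perspective and shading, read about 5° off, which is well within the tolerance.
- **Wood block and empty clamp:** the wood looks unmoved in that picture, judged by eye only. I never went near the empty clamp, and I did not take a new top picture of its knob.
- **Contact and forces:** the tool force reads about 0.5 N with the gripper open, so nothing is being touched. The highest force reading was about 17 N, just after the turn, with the wing still gripped.
- **Gripping height:** during the grip the tool sat about 3 mm higher than planned, probably because the fingertips rested on the collar.

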